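# Back off a bolt tensioner's locking ring and reset its piston

### The arm

A 7-joint arm with a two-finger parallel gripper is mounted at the origin on the work surface. World frame = base frame: x ahead of the robot, y to its left, z up, the work surface at z = 0. Lengths are in m, angles in rad, forces in N, time in s.
With the tool pointing down it reaches from about 0.35 to 0.9 m from the base axis. Payload 7.2 kg.
Tool frame: the origin (TCP) lies midway between the tips of the shut fingers; the grasp point (between the pads) lies 19 mm behind it; z points along the fingers, y is the line along which they close (so a half turn about z gives the same grasp; the last joint's range is limited). The gripper opens to 85 mm and grips with 20 to 120 N. Pads are 22 mm wide; open, the fingers measure 114 mm over their backs; the gripper's body (76 mm by 85 mm) begins 54 mm behind the grasp point. The pads swing forward as they close: fully open they stand 13 mm farther back than shut.
Start: joints at [1.139, 0.411, -0.013, 1.596, 0.006, 1.134, -0.082], TCP at [0.222, -0.584, 0.231] pointing down, gripper open.
Joint ranges: [-2.95, 2.95], [-0.29, 1.99], [-1.47, 1.44], [0.14, 2.54], [-1.03, 4.17], [0.13, 1.85], [-2.86, 2.86]. Speed limits (rad/s): [2.39, 2.39, 3.01, 3.01, 3.14, 3.14, 3.14].

### API

Orientations are given as a 3x3 rotation matrix whose columns are the frame's x, y, z axes.
In Python, from plant import ctrl gives the robot as it stands. The module is installed in compiled form; this text tells all that it offers.
- The arm moves only by the tool move_arm, never from a script. Its argument "steps" is one flat list of numbers, 7 for each row, row after row: the turn, a rotation vector about the tool's x, y, z in degrees, then the shift along the tool's x, y, z in mm, then the closure in counts, from 0 (fully open) to 255 (shut). A call has 1 to 5 rows; each row shifts and turns the commanded pose from where the row before left it, along the tool's axes as they then stand; what a row does not reach is not made up. A row lasts 1/8 s, in which the tool goes at most 62.5 mm and 10.7 degrees, less where a joint would pass 70% of its speed; a pose out of reach is approached as far as the arm can. A call with a gripper value outside its range is refused whole. The fingers move at their own pace and stop on an object; "force" is the grip in N (left out, the last holds). Time passes only in rows, so rows that do not move let the fingers close. It gives the time, the measured TCP pose, the force, the opening and the grip force at its end, in the units of the state.
- ctrl.sense(): the state, without advancing time (a new reading comes with each control period).
- ctrl.camera(name): name is "scene" or "top" or "wrist"; returns the picture (384x512x3 uint8, blue, green, red); there is no depth.
- ctrl.get_calibration(name): a dict with "vertical_fov" (degrees; the focal length in pixels is half the picture's height over the tangent of half this angle, whatever the lens; pixels are square), "cx", "cy" (the principal point, pixels), "extrinsics" (4x4, takes a point from camera to world coordinates); the wrist camera has in their place "tool_from_camera" (4x4, takes a point from camera to tool coordinates, whose origin is the TCP and whose axes are the flange's). Camera axes: x right, y up, looking along -z (the intrinsics and any distortion apply to the point x, -y, -z); pixel columns grow to the right and rows downward; lengths in m; the calibration is good to about 2 mm. A picture is of the moment at which its call begins: read the wrist's pose just before it. get_calibration takes no time and is no camera call.
- ctrl.hand_in(): hands the job in; it is judged then, once.
The state is a dict: "t": time; "joint_pos": joint angles; "qd": joint speeds; "tau": joint torques, N m; "ee_pos": TCP position; "tool_rot": TCP orientation; "wrist_force": force on the tool from outside, world axes, zero at the start; "torque": the same for the moment, N m; "finger_gap": opening from 0.0 (shut) to 1.0 (fully open); "grip_force": force on a finger pad.
Only numpy, scipy, OpenCV 4.12 (cv2) and the standard library are available. Lean on these libraries where they do the work, as an engineer would, in place of code of your own. Each camera call takes 0.05 s, during which the arm holds its last target. There are 200 camera calls.

### The job

With a fingertip on its knurled rim, roll the big locking ring of the bolt tensioner loose (counter-clockwise seen from above) by two full turns, stopping with the bright line on the ring back at the pointer on the foot. Then press the piston in the middle of the tensioner all the way down with a fingertip and move clear. Leave the small thumbwheel, the press button and the loose things on the bench as they are.

Things in the scene. Friction and masses are not known exactly. Their poses are not given: they have to be found in the camera images.
- tensioner: bolt tensioner fixed to the bench: round foot (156 mm diameter, 15 mm thick), grey body (92 mm diameter) up to 49 mm high, knurled ring above it, steel piston in the middle. Origin: centre of the underside, on the ring's axis. z is up; x points to the pointer, a steel fin on the foot (58 to 76 mm from the axis, 5 mm wide, top 29 mm above the bench).
- ring_center (a point): centre of the knurled locking ring: on its axis, 65 mm above the bench; does not turn. The dark steel ring is 110 mm in diameter over the knurl, 30 mm tall (50 to 80 mm above the bench); 36 upright ribs 2.5 mm high, 4.5 mm wide. A fingertip pushed inward on the rim and moved round it takes the ring along; the space around the ring, above 50 mm, is free.
- lock_ring (a joint): turn of the ring in rad: 0 is tight (as found, at a stop, bright line at the pointer), grows counter-clockwise seen from above (loosening), 6.283 per turn, end stop 18.85. Friction 0.12 N m (2 N at the rim); stays where it is left, does not rise. A bright radial line on its top face, 28 to 50 mm from the axis, shows its angle.
- piston_top (a point): centre of the top face of the steel piston, a vertical plunger 34 mm in diameter on the tensioner's axis. When fully up the face is 100 mm above the bench; when fully down 86 mm, which is 4 mm above the steel hub around it and 6 mm above the ring.
- piston (a joint): how far the piston has been pressed down from its upper end in m: 0 fully up, 0.014 all the way down. Found 0 to 0.004 down. Has friction of about 6 N and no spring: it stays where it is left. It must stay up until the ring is loosened.
- gauge_stand: bystander: small gauge stand fixed to the bench, rusty block 90 x 70 x 20 mm with a post and a small knurled thumbwheel (48 mm diameter, 50 to 66 mm above the bench), 78 mm tall. Origin: centre of the underside.
- thumbwheel (a joint): bystander: turn of the small thumbwheel on the gauge stand in rad, 0 as found; leave it
- press_button (a joint): bystander: travel in m of the round push button (32 mm diameter) on the base of the pneumatic press at the left side of the bench, 0 as found; leave it
- hex_nut: bystander, loose: corroded hex nut, 55 mm across flats, 29 mm tall; origin at the centre of the underside
- shim: bystander, loose: dented flat steel shim 75 x 50 x 5 mm; origin at the centre of the underside
- sleeve: bystander, loose: hard plastic sleeve, 42 mm diameter, 40 mm tall, standing; origin at the centre of the underside
- dust_cap: bystander, loose: black dust cap, 54 mm diameter, 24 mm tall; origin at the centre of the underside
There are look-alikes about, which are no part of the job. What is shaped like the tensioner but pink or red is not meant.

How it is judged:
By the outcome, as a careful person would: the job done as asked, in the order asked, and still so for the second after the job is handed in, with the robot touching nothing.
It also fails if it takes over 64 s, if anything falls off the work surface, if the arm or the gripper's body presses on something with over 40 N, if the wrist force passes 120 N, or if a joint passes its speed limit or range.

## Working session

There is one attempt and no reset: what is moved stays moved. The work goes in short steps, Python scripts to look and compute and a tool call to move; the robot and the scene stay as the last step left them, time stands still between calls to the robot, and variables do not carry over. Pictures are saved under pics/ and viewed, at most 10 in all, crops included, and the job is handed in when it is done.

Besides the shell and the picture viewer there is one more tool, called after "Request:" as name(argument=value, ...) on one line, values as JSON. move_arm: Moves the arm, as the interface text tells. Its arguments: {"type":"object","properties":{"steps":{"type":"array"},"force":{"type":"number"}},"required":["steps"]}

```bash
mkdir -p pics; cat > h.py <<'E'
import numpy as np, cv2
from plant import ctrl
E
python3 - <<'E'
from h import *
s=ctrl.sense();print(s['t'],s['ee_pos'],s['tool_rot'],s['wrist_force'],s['finger_gap'])
for n in ('scene','top','wrist'):
    cv2.imwrite(f'pics/{n}0.png',ctrl.camera(n)); print(n,ctrl.get_calibration(n))
a=cv2.imread('pics/top0.png');b=cv2.imread('pics/scene0.png')
cv2.imwrite('pics/both0.png',cv2.resize(np.vstack([a,b]),(800,1200))[:600]);cv2.imwrite('pics/b1.png',cv2.resize(b,(800,600)))
E
```

```text
0.0 [ 0.22218505 -0.58362968  0.23042466] [[ 9.34545581e-01  3.55842792e-01 -6.81639665e-04]
 [ 3.55843431e-01 -9.34544368e-01  1.50920315e-03]
 [-9.99834460e-05 -1.65297613e-03 -9.99998629e-01]] [ 0.07573142 -0.38212016 -0.0318673 ] 1.0000888169639504
scene {'vertical_fov': 52.21671375595667, 'cx': 250.25757226155955, 'cy': 188.11478365751333, 'extrinsics': array([[ 0.75701671, -0.41632164,  0.50358911,  1.06547387],
       [ 0.65338059,  0.47712504, -0.58774612, -0.45958069],
       [ 0.00441646,  0.77396898,  0.63320811,  0.74846143],
       [ 0.        ,  0.        ,  0.        ,  1.        ]])}
top {'vertical_fov': 57.02911040414507, 'cx': 249.00866133212844, 'cy': 189.28653698094834, 'extrinsics': array([[-0.02410423,  0.99882077, -0.04214328,  0.48544995],
       [-0.99962407, -0.02463167, -0.01204122,  0.13336042],
       [-0.01306508,  0.04183719,  0.99903901,  1.00087845],
       [ 0.        ,  0.        ,  0.        ,  1.        ]])}
wrist {'vertical_fov': 58.556915870292926, 'cx': 258.8213389825942, 'cy': 198.53252599796824, 'tool_from_camera': array([[-1.28394417e-04,  9.47205451e-01,  3.20627226e-01,
         8.26626589e-02],
       [ 9.99999210e-01,  5.22416887e-04, -1.14289049e-03,
        -5.91381023e-04],
       [-1.25005318e-03,  3.20626826e-01, -9.47204770e-01,
        -1.41848659e-01],
       [ 0.00000000e+00,  0.00000000e+00,  0.00000000e+00,
         1.00000000e+00]])}
```

View pics/both0.png

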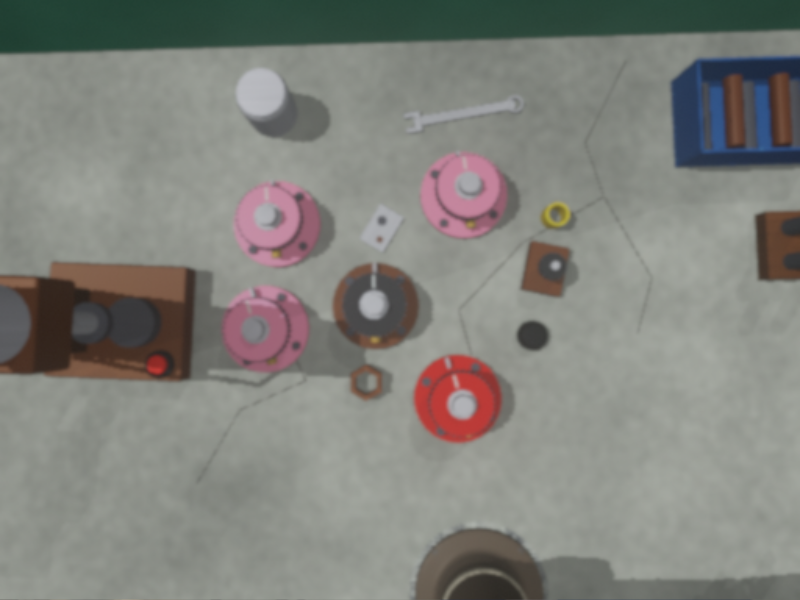

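View pics/b1.png

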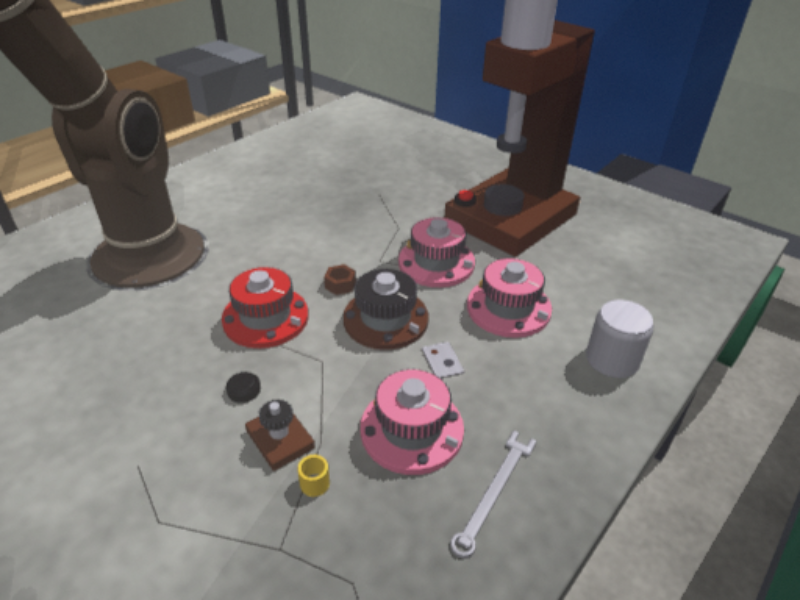

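Look-alikes, as 800-px top-view pixels:
- pink tensioners at (277,222), (465,193) and (265,328)
- red tensioner at (458,400)
- small thumbwheel at (550,265)

The target is the dark ring on the brown foot: top view (375,305), scene view (387,300). The white line points up in the top view, which is about +x.

```bash
cat >> h.py <<'E'
def ray(n,u,v,T=None):
    c=ctrl.get_calibration(n); f=192/np.tan(np.radians(c['vertical_fov']/2))
    E=c['extrinsics'] if T is None else T@c['tool_from_camera']
    d=E[:3,:3]@np.array([(u-c['cx'])/f,-(v-c['cy'])/f,-1]); return E[:3,3],d
def onz(n,u,v,z,T=None):
    o,d=ray(n,u,v,T); return o+d*(z-o[2])/d[2]
def blobs(m,amin=20):
    n,l,st,c=cv2.connectedComponentsWithStats(m.astype(np.uint8)); return [(st[i].tolist(),c[i].round(1).tolist()) for i in range(1,n) if st[i,4]>=amin]
E
python3 - <<'E'
from h import *
a=cv2.imread('pics/top0.png');b=cv2.imread('pics/scene0.png')
ca=a[160:230,205:275]; cb=b[160:230,212:282]
cv2.imwrite('pics/crop.png',np.hstack([cv2.resize(x,(400,400),interpolation=cv2.INTER_CUBIC) for x in (ca,cb)]))
h=cv2.cvtColor(ca,cv2.COLOR_BGR2HSV); 
print('bright',blobs((h[...,2]>150)&(h[...,1]<40)&True,8)); print('brown',blobs(h[...,1]>90,50)); print('dark',blobs(h[...,2]<90,50))
m=(h[...,1]>90).astype(np.uint8); cs,_=cv2.findContours(m,0,1); print(cv2.fitEllipse(max(cs,key=cv2.contourArea)))
h=cv2.cvtColor(cb,cv2.COLOR_BGR2HSV); print('scene bright',blobs((h[...,2]>150),8))
print(onz('top',240,195,.1))
E
```

```text
bright [([0, 0, 13, 14, 81], [5.0, 4.9]), ([24, 0, 46, 14, 324], [48.2, 4.2]), ([62, 17, 8, 10, 43], [66.3, 20.6]), ([6, 20, 3, 4, 10], [7.2, 21.5]), ([0, 23, 7, 22, 98], [2.4, 35.5]), ([26, 26, 15, 18, 210], [33.0, 34.3]), ([38, 49, 32, 21, 300], [58.7, 63.1])]
brown [([38, 10, 13, 7, 50], [43.8, 13.0]), ([9, 21, 7, 30, 102], [11.7, 34.7]), ([22, 54, 30, 8, 153], [36.2, 57.9])]
dark [([11, 15, 51, 45, 1311], [37.6, 37.7])]
((35.83878707885742, 57.82072448730469), (6.618256568908691, 29.81948471069336), 87.87322235107422)
scene bright [([0, 0, 34, 17, 373], [16.1, 5.5]), ([32, 0, 11, 8, 48], [36.9, 2.9]), ([44, 1, 5, 8, 21], [45.4, 4.0]), ([45, 8, 18, 12, 94], [54.5, 13.9]), ([29, 15, 14, 13, 91], [35.8, 19.5]), ([65, 18, 5, 3, 12], [67.2, 19.2]), ([0, 26, 70, 44, 838], [39.3, 53.2])]
[0.50943708 0.16754359 0.1       ]
```

View pics/crop.png

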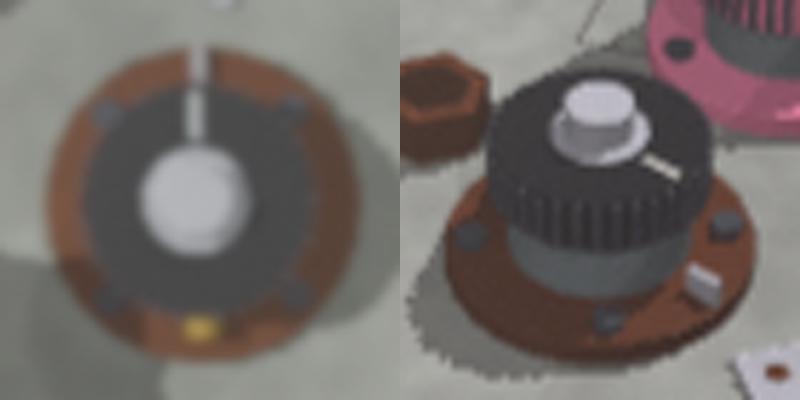

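The crop confirms the choice: dark ring on a brown foot, with the line at the steel fin. In the top view the foot centre is at about (239.9,194.9), the ring centre at about (239.2,194.6) and the piston top at about (237.5,194.5). In the scene view the piston top is at about (246.6,177.4).

```bash
python3 - <<'E'
from h import *
print('foot',onz('top',239.9,194.9,.012),'ring',onz('top',239.2,194.6,.08),'fin',onz('top',205+198/5.714-.5,160+50/5.714-.5,.025))
print('piston', onz('top',238,194.5,.099), onz('scene',246.6,177.4,.099))
s=ctrl.sense(); R=s['tool_rot']; print(s['ee_pos'],np.degrees(np.arctan2(R[1,0],R[0,0])), R.T@(np.array([.48,.17,.231])-s['ee_pos'])*1000)
E
```

```text
foot [0.51206702 0.17115626 0.012     ] ring [0.51106356 0.17036472 0.08      ] fin [0.58563463 0.17103235 0.025     ]
piston [0.51086545 0.17266048 0.099     ] [0.51155036 0.17143233 0.099     ]
[ 0.22221533 -0.58376132  0.23065462] 20.846715737285813 [ 5.09149288e+02 -6.12679410e+02  3.57032628e-01]
```

Request:
move_arm(steps=[0,0,10.4,0,0,0,255,0,0,10.4,0,0,0,255,0,0,0,30,-50,0,255,0,0,0,30,-50,0,255,0,0,0,30,-50,0,255], force=60)

```text
t: 0.78
ee_pos: [0.3129, -0.4323, 0.231]
tool_rot: [[1.0, 0.001, -0.0], [0.001, -1.0, 0.0], [-0.0, -0.0, -1.0]]
wrist_force: [1.6, -1.4, 0.3]
finger_gap: -0.002
grip_force: 0.0
```

Request:
move_arm(steps=[0,0,0,30,-50,0,255,0,0,0,30,-50,0,255,0,0,0,20,-55,0,255,0,0,0,20,-55,0,255,0,0,0,10,-55,0,255])

```text
t: 1.4
ee_pos: [0.4227, -0.1669, 0.2313]
tool_rot: [[1.0, 0.001, 0.0], [0.001, -1.0, -0.0], [0.0, 0.0, -1.0]]
wrist_force: [1.0, -0.3, 0.2]
finger_gap: 0.003
grip_force: 0.0
```

Request:
move_arm(steps=[0,0,0,10,-55,0,255,0,0,0,0,-55,0,255,0,0,0,0,-55,0,255,0,0,0,0,-55,0,255,0,0,0,0,-55,0,255])

```text
t: 2.02
ee_pos: [0.4316, 0.1076, 0.2314]
tool_rot: [[1.0, 0.0, 0.0], [0.0, -1.0, -0.0], [0.0, 0.0, -1.0]]
wrist_force: [1.6, -0.3, -0.3]
finger_gap: -0.0
grip_force: 0.0
```

Request:
move_arm(steps=[0,0,0,0,-40,0,255,0,0,0,0,-23.4,0,255,0,0,0,0,0,0,255])

```text
t: 2.4
ee_pos: [0.4313, 0.1712, 0.2311]
tool_rot: [[1.0, 0.004, -0.0], [0.004, -1.0, 0.001], [-0.0, -0.001, -1.0]]
wrist_force: [0.6, -0.8, -0.1]
finger_gap: -0.003
grip_force: 0.0
```

```bash
cat >> h.py <<'E'
def wrist(name):
    s=ctrl.sense(); T=np.eye(4);T[:3,:3]=s['tool_rot'];T[:3,3]=s['ee_pos']; im=ctrl.camera('wrist'); cv2.imwrite(f'pics/{name}.png',im); np.save(f'pics/{name}.npy',T); return im,T,s
E
python3 - <<'E'
from h import *
im,T,s=wrist('w1');print(s['ee_pos'],s['wrist_force'])
E
```

```text
[0.43132814 0.17123227 0.23113511] [ 0.60415898 -0.83264099 -0.09693249]
```

View pics/w1.png

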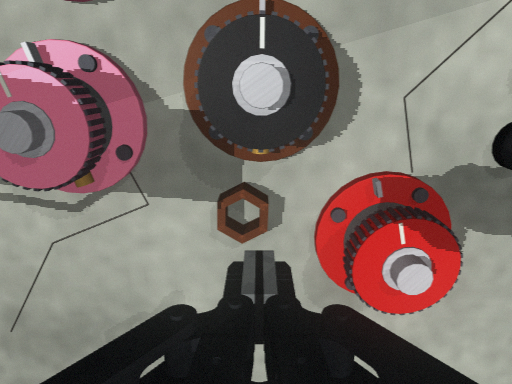

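The wrist view shows the target's piston at (262,85), the ring spanning about x 197–329, the line at x≈262 between rows 18 and 48, and the shut tips at (259,255).

```bash
python3 - <<'E'
from h import *
im=cv2.imread('pics/w1.png');T=np.load('pics/w1.npy')
h=cv2.cvtColor(im,cv2.COLOR_BGR2HSV); m=((h[...,2]>150)&(h[...,1]<40)).astype(np.uint8); m[:, :215]=0;m[:,310:]=0;m[125:]=0
for s,c in blobs(m,30): print(s,c)
d=((h[...,2]<75)&(h[...,1]<60)).astype(np.uint8);d[:,:180]=0;d[:,345:]=0;d[165:]=0
cs,_=cv2.findContours(d,0,1);c=max(cs,key=cv2.contourArea);(x,y),r=cv2.minEnclosingCircle(c);e=cv2.fitEllipse(cv2.convexHull(c));print(x,y,r,e)
print('ring',onz('wrist',*e[0],.08,T),'hub .1/.098',onz('wrist',262,85,.1,T))
for u,v in((262,18),(262,48),(262,0)): print(onz('wrist',u,v,.08,T))
print('tip',onz('wrist',259,252,.23,T))
E
```

```text
[259, 0, 6, 10, 58] [261.6, 4.6]
[285, 0, 25, 13, 156] [301.2, 3.7]
[260, 17, 5, 31, 154] [262.0, 31.9]
[232, 54, 53, 61, 2398] [257.8, 83.8]
264.0 83.5 75.31443786621094 ((262.9210205078125, 82.66455841064453), (132.9353485107422, 146.49398803710938), 23.170387268066406)
ring [0.51381292 0.16860234 0.08      ] hub .1/.098 [0.51213801 0.16952264 0.1       ]
[0.56075276 0.16967955 0.08      ]
[0.53962402 0.16953063 0.08      ]
[0.57292717 0.16976536 0.08      ]
tip [0.43918453 0.17161169 0.23      ]
```

Request:
move_arm(steps=[0,0,0,0,0,60,255,0,0,0,0,0,60,255,0,0,0,0,1,46,255,0,0,0,8,0,0,255,0,0,0,0,0,0,255])

```text
t: 3.08
ee_pos: [0.4417, 0.1683, 0.0668]
tool_rot: [[1.0, -0.001, 0.002], [-0.001, -1.0, 0.001], [0.002, -0.001, -1.0]]
wrist_force: [0.8, -0.1, 1.3]
finger_gap: -0.003
grip_force: 0.0
```

Request:
move_arm(steps=[0,0,0,3,0,0,255,0,0,0,1.5,0,0,255,0,0,0,0,0,0,255])

```text
t: 3.45
ee_pos: [0.4448, 0.1685, 0.0661]
tool_rot: [[1.0, 0.001, 0.001], [0.001, -1.0, 0.0], [0.001, -0.0, -1.0]]
wrist_force: [0.1, 0.8, 0.1]
finger_gap: -0.001
grip_force: 0.0
```

Request:
move_arm(steps=[0,0,0,1.5,-1,4,255,0,0,0,1.5,0,0,255,0,0,0,0,0,0,255])

```text
t: 3.82
ee_pos: [0.4457, 0.1695, 0.0608]
tool_rot: [[1.0, 0.002, -0.003], [0.002, -1.0, -0.001], [-0.003, 0.001, -1.0]]
wrist_force: [-4.6, 1.5, 3.4]
finger_gap: 0.001
grip_force: 2.6
```

Request:
move_arm(steps=[0,0,0,1.5,0,0,255,0,0,0,0,0,0,255])

```text
t: 4.08
ee_pos: [0.4458, 0.1695, 0.0607]
tool_rot: [[1.0, 0.002, -0.005], [0.002, -1.0, -0.002], [-0.005, 0.002, -1.0]]
wrist_force: [-10.0, 0.4, 8.5]
finger_gap: 0.0
grip_force: 5.1
```

Request:
move_arm(steps=[0,0,0,0.5,8,0,255,0,0,0,4,19.9,0,255,0,0,0,11.2,16.9,0,255])

```text
t: 4.45
ee_pos: [0.4612, 0.1238, 0.0604]
tool_rot: [[1.0, 0.003, -0.006], [0.003, -1.0, -0.002], [-0.006, 0.002, -1.0]]
wrist_force: [-6.9, -0.6, 3.7]
finger_gap: 0.001
grip_force: 3.0
```

Request:
move_arm(steps=[0,0,0,16.9,11.2,0,255,0,0,0,19.9,4,0,255])

```text
t: 4.7
ee_pos: [0.4977, 0.1028, 0.06]
tool_rot: [[1.0, -0.002, -0.009], [-0.002, -1.0, -0.009], [-0.009, 0.009, -1.0]]
wrist_force: [-6.6, -15.5, 8.7]
finger_gap: 0.004
grip_force: 7.9
```

```bash
cat >> h.py <<'E'
def ringang(n,im,T=None,c=(.511,.170)):
    # sample top face 30..48 mm; report brightest angle
    cal=ctrl.get_calibration(n); f=192/np.tan(np.radians(cal['vertical_fov']/2)); E=cal['extrinsics'] if T is None else T@cal['tool_from_camera']
    Ei=np.linalg.inv(E); g=im.min(2).astype(np.float32); A=np.radians(np.arange(0,360,1.0)); v=[]
    for a in A:
        r=np.linspace(.031,.047,9); P=np.stack([c[0]+r*np.cos(a),c[1]+r*np.sin(a),0*r+.08,0*r+1]); q=Ei@P
        u=(cal['cx']-f*q[0]/q[2]).astype(np.float32)[None]; w=(cal['cy']+f*q[1]/q[2]).astype(np.float32)[None]
        s=cv2.remap(g,u,w,1,borderMode=cv2.BORDER_CONSTANT,borderValue=0)[0]; v.append(np.sort(s)[2])
    v=np.array(v); o=[]
    for k in np.flatnonzero(v>130): o.append(int(k))
    return o
def look(tag):
    im,T,s=wrist('w'+tag); t=ctrl.camera('top'); sc=ctrl.camera('scene'); cv2.imwrite(f'pics/t{tag}.png',t); cv2.imwrite(f'pics/s{tag}.png',sc)
    print(round(s['t'],2),s['ee_pos'].round(4),s['wrist_force'].round(1)); print('wrist',ringang('wrist',im,T),'\ntop',ringang('top',t),'\nscene',ringang('scene',sc))
E
python3 - <<'E'
from h import *
print('ref',ringang('wrist',cv2.imread('pics/w1.png'),np.load('pics/w1.npy')),ringang('top',cv2.imread('pics/top0.png')),ringang('scene',cv2.imread('pics/scene0.png')))
look('2')
E
```

```text
ref [0, 1, 2, 357, 358, 359] [0, 1, 2, 3, 4, 358, 359] [0, 1, 2, 3, 4, 5]
4.7 [0.4977 0.1028 0.06  ] [ -6.6 -15.5   8.7]
wrist [] 
top [93, 94, 95, 96, 97, 98, 99, 100, 101, 102] 
scene [95, 96, 97, 98, 99, 100, 101, 102]
```

Request:
move_arm(steps=[0,0,0,21,2,0,255,0,0,0,19.9,-4,0,255,0,0,0,16.9,-11.2,0,255,0,0,0,11.2,-16.9,0,255,0,0,0,4,-19.9,0,255])

```text
t: 5.48
ee_pos: [0.5765, 0.1593, 0.0612]
tool_rot: [[1.0, -0.0, 0.003], [-0.0, -1.0, -0.001], [0.003, 0.001, -1.0]]
wrist_force: [7.4, -6.1, -4.5]
finger_gap: 0.002
grip_force: 6.6
```

```bash
python3 - <<'E'
from h import *
look('3')
E
```

```text
5.47 [0.5765 0.1593 0.0612] [ 7.4 -6.1 -4.5]
wrist [] 
top [] 
scene [186, 187, 188, 189, 190, 191, 192]
```

Request:
move_arm(steps=[0,0,0,-2,-20,0,255,0,0,0,-4,-19.9,0,255,0,0,0,-11.2,-16.9,0,255,0,0,0,-16.9,-11.2,0,255,0,0,0,-19.9,-4,0,255])

```text
t: 6.25
ee_pos: [0.5215, 0.2374, 0.0623]
tool_rot: [[1.0, 0.004, 0.005], [0.004, -1.0, 0.007], [0.005, -0.007, -1.0]]
wrist_force: [6.1, 7.7, -3.4]
finger_gap: -0.001
grip_force: 6.6
```

```bash
python3 - <<'E'
from h import *
look('4')
E
```

```text
6.25 [0.5215 0.2374 0.0623] [ 6.1  7.7 -3.4]
wrist [] 
top [] 
scene []
```

Request:
move_arm(steps=[0,0,0,-21,1,0,255,0,0,0,-19.9,4,0,255,0,0,0,-16.9,11.2,0,255,0,0,0,-11.2,16.9,0,255,0,0,0,-4,19.9,0,255])

```text
t: 7.02
ee_pos: [0.4458, 0.1802, 0.0614]
tool_rot: [[1.0, 0.004, -0.001], [0.004, -1.0, 0.002], [-0.001, -0.002, -1.0]]
wrist_force: [-1.1, 1.3, -1.0]
finger_gap: -0.002
grip_force: 0.5
```

```bash
python3 - <<'E'
from h import *
look('5')
E
```

```text
7.03 [0.4458 0.1802 0.0614] [-1.1  1.3 -1. ]
wrist [] 
top [1, 2, 3, 4, 5, 6, 7, 8, 9, 10] 
scene [3, 4, 5, 6, 7, 8, 9, 10]
```

Request:
move_arm(steps=[0,0,0,3,20,0,255,0,0,0,4,19.9,0,255,0,0,0,11.2,16.9,0,255,0,0,0,16.9,11.2,0,255,0,0,0,19.9,4,0,255])

```text
t: 7.8
ee_pos: [0.5007, 0.1028, 0.0605]
tool_rot: [[1.0, -0.001, -0.005], [-0.001, -1.0, -0.005], [-0.005, 0.005, -1.0]]
wrist_force: [-6.6, -10.0, 4.5]
finger_gap: -0.003
grip_force: 6.8
```

```bash
python3 - <<'E'
from h import *
look('6')
E
```

```text
7.8 [0.5007 0.1028 0.0605] [ -6.6 -10.    4.5]
wrist [107, 108, 109] 
top [107, 108, 109, 110, 111, 112, 113, 114, 115, 116] 
scene [108, 109, 110, 111, 112, 113, 114, 115]
```

Request:
move_arm(steps=[0,0,0,19,-1,0,255,0,0,0,19.4,-4,0,255,0,0,0,15.9,-11.2,0,255,0,0,0,10.2,-16.9,0,255,0,0,0,3.5,-19.9,0,255])

```text
t: 8.57
ee_pos: [0.5765, 0.1564, 0.0615]
tool_rot: [[1.0, -0.004, 0.009], [-0.004, -1.0, -0.002], [0.009, 0.002, -1.0]]
wrist_force: [14.9, -6.5, -9.9]
finger_gap: -0.001
grip_force: 7.5
```

```bash
python3 - <<'E'
from h import *
look('7')
E
```

```text
8.57 [0.5765 0.1564 0.0615] [14.9 -6.5 -9.9]
wrist [] 
top [] 
scene [215, 216, 217, 218, 219, 220, 221]
```

Request:
move_arm(steps=[0,0,0,0,-20,0,255,0,0,0,-4,-19.4,0,255,0,0,0,-11.2,-16.4,0,255,0,0,0,-16.9,-10.7,0,255,0,0,0,-19.9,-3.5,0,255])

```text
t: 9.35
ee_pos: [0.5218, 0.237, 0.0629]
tool_rot: [[1.0, 0.004, 0.009], [0.003, -1.0, 0.011], [0.009, -0.011, -1.0]]
wrist_force: [7.0, 16.1, -7.1]
finger_gap: -0.004
grip_force: 8.2
```

```bash
python3 - <<'E'
from h import *
look('8')
E
```

```text
9.35 [0.5218 0.237  0.0629] [ 7.  16.1 -7.1]
wrist [326, 327, 328, 329, 330, 331] 
top [331, 332, 333, 334, 335, 336, 337, 338] 
scene [333, 334, 335, 336, 337, 338]
```

Request:
move_arm(steps=[0,0,0,-10,0,0,255,0,0,0,-10,0,0,255,0,0,0,0,0,0,255])

```text
t: 9.88
ee_pos: [0.498, 0.2364, 0.0625]
tool_rot: [[1.0, 0.005, 0.003], [0.005, -1.0, 0.008], [0.003, -0.008, -1.0]]
wrist_force: [-3.9, 12.5, 2.1]
finger_gap: -0.002
grip_force: 6.5
```

```bash
python3 - <<'E'
from h import *
look('9')
E
```

```text
9.88 [0.498  0.2364 0.0625] [-3.9 12.5  2.1]
wrist [353, 354, 355, 356, 357] 
top [0, 1, 351, 352, 353, 354, 355, 356, 357, 358, 359] 
scene [354, 355, 356, 357, 358, 359]
```

Request:
move_arm(steps=[0,0,0,-3,0.5,0,255,0,0,0,-3,0.5,0,255,0,0,0,0,0,0,255])

```text
t: 10.4
ee_pos: [0.4926, 0.2349, 0.0625]
tool_rot: [[1.0, 0.004, 0.003], [0.004, -1.0, 0.008], [0.003, -0.008, -1.0]]
wrist_force: [-3.0, 12.0, 1.6]
finger_gap: 0.001
grip_force: 5.9
```

```bash
python3 - <<'E'
from h import *
look('10')
E
```

```text
10.4 [0.4926 0.2349 0.0625] [-3.  12.   1.6]
wrist [0, 1, 2, 3, 359] 
top [0, 1, 2, 3, 4, 5, 6, 7, 357, 358, 359] 
scene [0, 1, 2, 3, 4, 5]
```

Request:
move_arm(steps=[0,0,0,0,-25,0,255,0,0,0,0,0,-60,255,0,0,0,0,0,-60,255,0,0,0,-30,42,-50,255,0,0,0,-30,42,0,255])

```text
t: 11.18
ee_pos: [0.4381, 0.1768, 0.2284]
tool_rot: [[1.0, 0.002, 0.007], [0.002, -1.0, 0.004], [0.007, -0.004, -1.0]]
wrist_force: [0.6, -0.4, -0.6]
finger_gap: 0.001
grip_force: 0.0
```

Request:
move_arm(steps=[0,0,0,0,0,0,255,0,0,0,0,0,0,255])

```text
t: 11.42
ee_pos: [0.4371, 0.1758, 0.2253]
tool_rot: [[1.0, 0.001, 0.002], [0.001, -1.0, 0.001], [0.002, -0.001, -1.0]]
wrist_force: [-1.3, -0.1, -0.2]
finger_gap: 0.003
grip_force: 0.0
```

```bash
python3 - <<'E'
from h import *
look('11')
im=cv2.imread('pics/w11.png');T=np.load('pics/w11.npy')
h=cv2.cvtColor(im,cv2.COLOR_BGR2HSV); m=((h[...,2]>150)&(h[...,1]<40)).astype(np.uint8); m[:, :215]=0;m[:,310:]=0;m[160:]=0
for s,c in blobs(m,30): print(s,c)
E
```

```text
11.43 [0.4371 0.1758 0.2253] [-1.3 -0.1 -0.2]
wrist [0, 1, 2, 3, 358, 359] 
top [0, 1, 2, 3, 4, 5, 6, 357, 358, 359] 
scene [0, 1, 2, 3, 4, 5]
[215, 0, 95, 20, 773] [262.5, 5.3]
[265, 25, 5, 31, 143] [266.8, 40.3]
[237, 62, 53, 62, 2468] [263.2, 92.0]
```

View pics/w11.png

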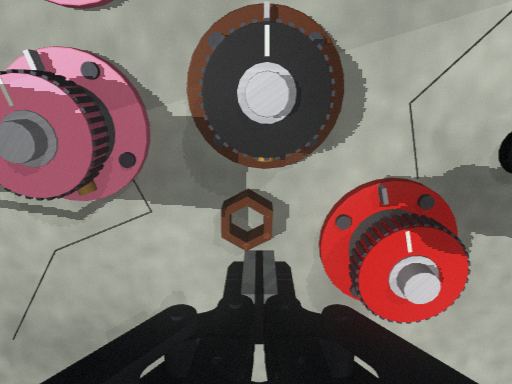

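Request:
move_arm(steps=[0,0,0,37,3,40,255,0,0,0,37,3,40,255,0,0,0,0,0,30,255,0,0,0,0,0,0,255,0,0,0,0,0,0,255])

```text
t: 12.2
ee_pos: [0.5104, 0.17, 0.1155]
tool_rot: [[1.0, 0.002, 0.0], [0.002, -1.0, 0.001], [0.0, -0.001, -1.0]]
wrist_force: [0.4, 0.3, -0.1]
finger_gap: -0.003
grip_force: 0.0
```

Request:
move_arm(steps=[0,0,0,0,0,8,255,0,0,0,0,0,8,255,0,0,0,0,0,6,255,0,0,0,0,0,6,255,0,0,0,0,0,0,255])

```text
t: 12.82
ee_pos: [0.5102, 0.1689, 0.0866]
tool_rot: [[1.0, 0.001, -0.0], [0.001, -1.0, -0.0], [-0.0, 0.0, -1.0]]
wrist_force: [0.1, 0.6, -0.2]
finger_gap: 0.0
grip_force: 0.0
```

Request:
move_arm(steps=[0,0,0,0,0,3,255,0,0,0,0,0,3,255,0,0,0,0,0,0,255])

```text
t: 13.2
ee_pos: [0.5105, 0.1691, 0.0856]
tool_rot: [[1.0, 0.001, 0.002], [0.001, -1.0, -0.002], [0.002, 0.002, -1.0]]
wrist_force: [-16.9, -8.0, 52.5]
finger_gap: 0.002
grip_force: 26.1
```

Request:
move_arm(steps=[0,0,0,0,0,-10,255,0,0,0,0,0,-50,255,0,0,0,0,0,-50,255,0,0,0,-40,0,-30,255,0,0,0,-34,0,0,255])

```text
t: 13.82
ee_pos: [0.4362, 0.1696, 0.2229]
tool_rot: [[1.0, 0.001, 0.004], [0.001, -1.0, 0.001], [0.004, -0.001, -1.0]]
wrist_force: [-0.6, 0.0, -0.4]
finger_gap: 0.002
grip_force: 0.0
```

Request:
move_arm(steps=[0,0,0,0,0,0,255,0,0,0,0,0,0,255,0,0,0,0,0,0,255])

```text
t: 14.2
ee_pos: [0.4369, 0.1688, 0.2204]
tool_rot: [[1.0, 0.0, -0.001], [0.0, -1.0, 0.0], [-0.001, -0.0, -1.0]]
wrist_force: [0.7, 0.1, 0.9]
finger_gap: 0.001
grip_force: 0.0
```

```bash
python3 - <<'E'
from h import *
look('12')
b=cv2.imread('pics/s12.png'); a=cv2.imread('pics/w12.png')
cv2.imwrite('pics/fin.png',np.hstack([cv2.resize(b[150:240,202:292],(400,400)),cv2.resize(a[0:150,190:340],(400,400))]))
E
```

```text
14.2 [0.4369 0.1688 0.2204] [0.7 0.1 0.9]
wrist [0, 1, 2, 3, 359] 
top [0, 1, 2, 3, 4, 5, 6, 358, 359] 
scene [0, 1, 2, 3, 4, 5]
```

View pics/fin.png

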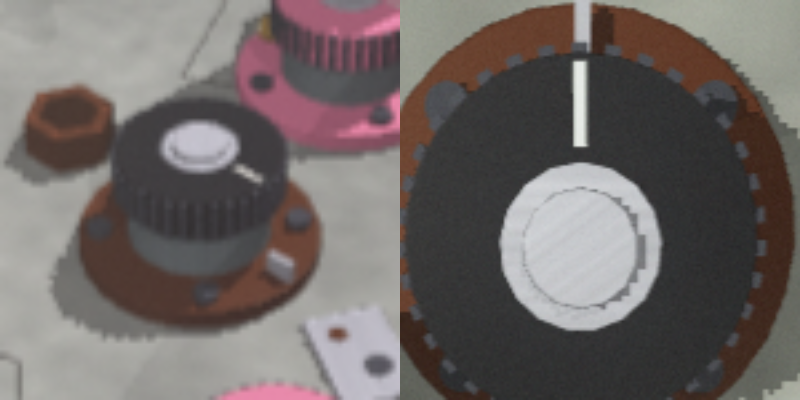

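The piston is down, standing only slightly above the hub. The line (580,105) is in line with the fin (583,25), and the arm is clear.

```bash
python3 -c "
from h import *
print(ctrl.hand_in())"
```

```text
the job is handed in; nothing more can be done
None
```

I loosened the locking ring two full turns, with its bright line back at the pointer to within about 1°, then pressed the piston down to its stop (fingertip at 86 mm). I moved the arm clear and handed the job in at about 14 s; no result came back.

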